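Sort the stripped deck fittings back into their trays

TASK

Sort the four stainless deck fittings lying loose on the bench (two cleats, a rail socket and a pad eye) into the white trays, each into the tray that already holds one of its kind. Set every fitting down, without dropping it, on its foot, flat on the floor of the tray beside what is there, with the cleats and the pad eye lying across the tray in the same direction as the one already in it. Do not shift or knock over the fittings that are already in the trays.

Things in the scene. Friction and masses are not known exactly. Their poses are not given: they have to be found in the camera images.
- cleat_a: loose on the bench, upright, any yaw, one of two alike: stainless deck cleat: oblong foot 70 x 26 mm, 5 mm thick, two short legs, and on them a round horn bar along x, 100 mm long, 14 mm thick in the middle, its axis 31 mm above the underside (tips rise to 39.5 mm). 0.13-0.20 kg. Origin: centre of the underside; x along the bar, z up. Grip across the bar's middle (along y)
- cleat_b: loose on the bench, upright, any yaw, one of two alike: stainless deck cleat: oblong foot 70 x 26 mm, 5 mm thick, two short legs, and on them a round horn bar along x, 100 mm long, 14 mm thick in the middle, its axis 31 mm above the underside (tips rise to 39.5 mm). 0.13-0.20 kg. Origin: centre of the underside; x along the bar, z up. Grip across the bar's middle (along y)
- socket: loose on the bench, upright, any yaw: stainless rail socket: round flange 64 mm across, 5 mm thick, with an upright open tube of 30 mm outer diameter (a small cone at its foot to 9 mm up), top 48 mm above the underside. 0.12-0.19 kg. Origin: centre of the underside; z up along the tube. Grip across the tube, from any side
- eye: loose on the bench, upright, any yaw: stainless pad eye: oblong plate 72 x 26 mm, 4 mm thick, with an upright bow (inverted U in the x-z plane) of 10 mm round bar on its middle, 32 mm wide along x, top 38 mm above the underside. 0.09-0.15 kg. Origin: centre of the underside; x along the plate, z up. Grip across the bow (along y)
- tray_cleats: fixed white tray, 150 x 230 mm outside plus a 6 mm rim lip, 30 mm high, walls and floor 4 mm thick (142 x 222 inside). Origin: centre of its underside; x along its short side, y along its long side, z up (inner floor at z = 4 mm). All three trays are alike; this one has a deck cleat standing in it near its -y end (about y = -75 mm), the rest is empty
- tray_sockets: fixed white tray, 150 x 230 mm outside plus a 6 mm rim lip, 30 mm high, walls and floor 4 mm thick (142 x 222 inside). Origin: centre of its underside; x along its short side, y along its long side, z up (inner floor at z = 4 mm). All three trays are alike; this one has a rail socket standing in it near its -y end (about y = -75 mm), the rest is empty
- tray_eyes: fixed white tray, 150 x 230 mm outside plus a 6 mm rim lip, 30 mm high, walls and floor 4 mm thick (142 x 222 inside). Origin: centre of its underside; x along its short side, y along its long side, z up (inner floor at z = 4 mm). All three trays are alike; this one has a pad eye standing in it near its -y end (about y = -75 mm), the rest is empty
- kept_cleat: the cleat that already stands, loose, in its tray near the tray's -y end, its bar along the tray's x; same form, size and frame as the cleats on the bench
- kept_socket: the rail socket that already stands, loose, in its tray near the tray's -y end; same form, size and frame as the one on the bench
- kept_eye: the pad eye that already stands, loose, in its tray near the tray's -y end, its plate along the tray's x; same form, size and frame as the one on the bench
Mind the look-alikes: they are no part of the job. What is shaped like the cleat_a but red is not meant. Leave any blue look-alike of the cleat_b alone.

How it is judged:
By the outcome, as a careful person would: the job done as asked, in the order asked, and still so for the second after the job is handed in, with the robot touching nothing.
It also fails if it takes over 104 s, if anything falls off the work surface, if the arm or the gripper's body presses on something with over 40 N, if the wrist force passes 120 N, or if a joint passes its speed limit or range.

ROBOT

A 6-joint arm with a two-finger parallel gripper is mounted at the origin on the work surface. World frame = base frame: x ahead of the robot, y to its left, z up, the work surface at z = 0. Lengths are in mm, angles in rad, forces in N, time in s.
With the tool pointing down it reaches from about 275 to 750 mm from the base axis. Payload 10.2 kg.
Tool frame: the origin (TCP) lies midway between the tips of the shut fingers; the grasp point (between the pads) lies 19 mm behind it; z points along the fingers, y is the direction in which the jaws open and shut (so a half turn about z gives the same grasp; the last joint's range is limited). The gripper opens to 85 mm and grips with 20 to 120 N. Pads are 22 mm wide; open, the fingers measure 114 mm over their backs; the gripper's body (76 mm by 85 mm) begins 54 mm behind the grasp point. The pads swing forward as they close: fully open they stand 13 mm farther back than shut.
Start: joints at [0.95, 0.313, 1.498, -0, 1.331, -0.223], TCP at [203.393, 484.007, 231.294] pointing down, gripper open.
Joint ranges: [-2.94, 2.94], [-0.97, 2.17], [0.19, 2.56], [-1.23, 4.37], [0.02, 3.11], [-2.88, 2.88]. Speed limits (rad/s): [2.39, 2.39, 3.01, 3.14, 3.14, 3.14].

INTERFACE

Orientations are given as a unit quaternion [w, x, y, z].
In Python, from rig import sense, optics, ctrl gives the robot as it stands.
- The arm moves only by the tool play_rows, never from a script. Its argument "plan" is a list of rows, each a list of 7 numbers: the shift along the world's x, y, z in mm, then the turn, a rotation vector about the world's x, y, z in rad, then the opening, from -1 (shut) to 1 (fully open), so that 0 is half open. A call has 1 to 5 rows; each row shifts and turns the pose as measured when the row begins; what a row does not reach is not made up. A row lasts 1/12 s, in which the tool goes at most 41.7 mm and 7.16 degrees, less where a joint would pass 70% of its speed; a pose out of reach is approached as far as the arm can. A call is refused whole if a number of a shift passes 41.7 or a number of a turn 0.125, either way. A call with a gripper value outside its range is refused whole. The fingers move at their own pace and stop on an object; "grip_force" is the grip in N (left out, the last holds). Time passes only in rows, so rows that do not move let the fingers close. It gives the time, the measured TCP pose, the force and the opening at its end, in the units of the state.
- sense(): the state, without advancing time (a new reading comes with each control period).
- optics.capture(name): name is "side" or "top"; returns a dict with "img" (480x640x3 uint8, blue, green, red), "fx", "fy", "cx", "cy" (pixels), "world_to_cam" (4x4, takes a point from world to camera coordinates). Camera axes: x right, y up, looking along -z (the intrinsics and any distortion apply to the point x, -y, -z); pixel columns grow to the right and rows downward; lengths in mm; the calibration is good to about 2 mm. A picture is of the moment at which its call begins. There is no depth.
- ctrl.finish_job(): hands the job in, once; it reports no verdict.
The state is a dict: "time_s": time; "joints": joint angles; "dq": joint speeds; "tau": joint torques, N m; "eef_pos": TCP position; "ee_rot": TCP orientation; "force": force on the tool from outside, world axes, zero at the start; "wrist_torque": the same for the moment, N m; "grip_width": opening from 0.0 (shut) to 1.0 (fully open).
Only numpy, scipy, OpenCV 4.12 (cv2) and the standard library are available. Lean on these libraries where they do the work, as an engineer would, in place of code of your own. Each camera call takes 0.05 s, during which the arm holds its last target. There are 200 camera calls.

## Working session

There is one attempt and no reset: what is moved stays moved. The work goes in short steps, Python scripts to look and compute and a tool call to move; the robot and the scene stay as the last step left them, time stands still between calls to the robot, and variables do not carry over. Pictures are saved under pics/ and viewed, about 12 in all and at most 16, crops included, and the job is handed in when it is done.

Besides the shell and the picture viewer there is one more tool, called after "Emit:" in YAML: its name, and indented under it one key for each argument. play_rows: Moves the arm, as the interface text tells. Its arguments: {"type":"object","properties":{"plan":{"type":"array"},"grip_force":{"type":"number"}},"required":["plan"]}

```bash
mkdir -p pics
cat > h.py <<'E'
import numpy as np, cv2
from rig import sense, optics, ctrl
def cap(n,f=None):
    c=optics.capture(n)
    if f: cv2.imwrite('pics/'+f,c['img'])
    return c
def ray(c,u,v):
    M=np.array(c['world_to_cam']);R=M[:3,:3];t=M[:3,3]
    d=np.array([(u-c['cx'])/c['fx'],-(v-c['cy'])/c['fy'],-1.])
    return -R.T@t, R.T@d
def onz(c,u,v,z):
    o,d=ray(c,u,v); return o+d*(z-o[2])/d[2]
def px(c,p):
    M=np.array(c['world_to_cam']);q=M[:3,:3]@np.array(p,float)+M[:3,3]
    return c['cx']+c['fx']*q[0]/-q[2], c['cy']-c['fy']*q[1]/-q[2]
E
python3 - <<'E'
from h import *
for n in ('top','side'):
    c=cap(n,n+'1.png'); print(n,{k:c[k] for k in c if k!='img'})
print(sense())
E
ls
```

```text
top {'fx': 540.1400516522332, 'fy': 540.1400516522332, 'cx': 326.9292477013843, 'cy': 237.0385813073186, 'world_to_cam': array([[ 5.52412315e-03, -9.99959501e-01,  7.10501338e-03,
         2.91967724e+01],
       [ 9.91724162e-01,  6.38972513e-03,  1.28227759e-01,
        -4.55188967e+02],
       [-1.28267965e-01,  6.33786750e-03,  9.91719295e-01,
        -1.05748059e+03],
       [ 0.00000000e+00,  0.00000000e+00,  0.00000000e+00,
         1.00000000e+00]])}
side {'fx': 435.25608316641933, 'fy': 435.25608316641933, 'cx': 321.07472541192686, 'cy': 240.35660976604598, 'world_to_cam': array([[ 9.98620132e-01, -5.25108435e-02, -6.65413803e-04,
        -4.38665352e+02],
       [ 2.85809601e-02,  5.32818532e-01,  8.45746735e-01,
        -4.04133920e+01],
       [-4.40563296e-02, -8.44598735e-01,  5.33584123e-01,
        -1.08700627e+03],
       [ 0.00000000e+00,  0.00000000e+00,  0.00000000e+00,
         1.00000000e+00]])}
{'time_s': 0.1, 'joints': array([ 9.49580040e-01,  3.13400485e-01,  1.49833134e+00,  1.12633420e-05,
        1.33098748e+00, -2.23411218e-01]), 'dq': array([ 0.0009423 , -0.00074988, -0.00094043, -0.00083456,  0.00114453,
        0.00026548]), 'tau': array([ 3.44457148e-03, -4.12895143e+01, -2.60142124e+01, -1.47544497e-04,
        3.03852394e-03,  8.05138757e-05]), 'eef_pos': array([203.26865562, 483.81972155, 230.80021303]), 'ee_rot': array([-2.35879486e-04,  1.97594905e-01,  9.80283600e-01, -5.11589137e-04]), 'force': array([ 0.19647871, -0.33685131, -0.25215171]), 'wrist_torque': array([-0.02896045,  0.00532233, -0.00035391]), 'grip_width': 1.0012793490825151}
h.py
pics
```

View pics/top1.png

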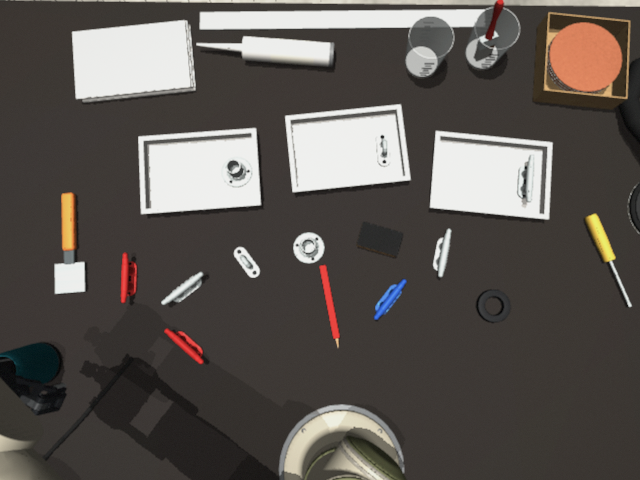

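View pics/side1.png

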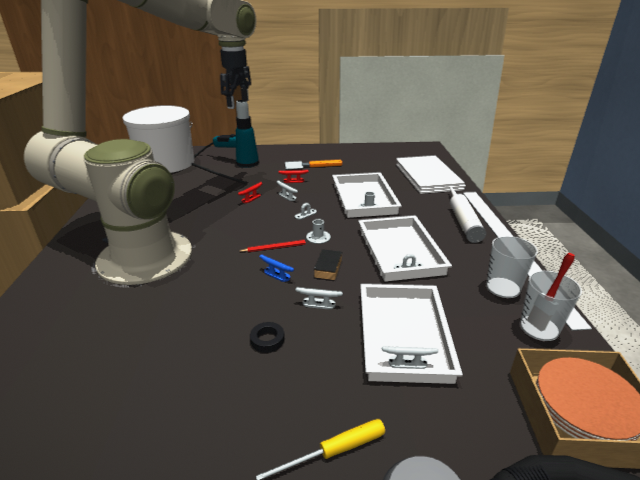

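Candidates in the top view:
- **Grey cleats:** (183,289) and (443,253).
- **Red cleats, decoys:** (127,277) and (185,345).
- **Blue cleat, decoy:** (390,299).
- **Pad eye:** (246,262).
- **Rail socket:** (309,248).

The trays are sockets at left (200,171), eyes in the middle (347,148) and cleats at right (491,175). Next I'll measure these and check a close crop.

```bash
cat >> h.py <<'E'
def blob(img,box,zoff=0):
    x0,y0,x1,y1=box; s=img[y0:y1,x0:x1]
    hsv=cv2.cvtColor(s,cv2.COLOR_BGR2HSV)
    m=((hsv[...,2]>75)&(hsv[...,1]<90)).astype(np.uint8)
    m=cv2.morphologyEx(m,cv2.MORPH_CLOSE,np.ones((5,5)))
    k=max(cv2.findContours(m,cv2.RETR_EXTERNAL,cv2.CHAIN_APPROX_NONE)[0],key=cv2.contourArea)
    return k[:,0,:].astype(float)+[x0,y0]
def far(P):
    D=np.linalg.norm(P[:,None]-P[None],axis=2); i,j=np.unravel_index(D.argmax(),D.shape); return P[i],P[j]
def rect(c,k,z):
    W=np.array([onz(c,u,v,z)[:2] for u,v in k],np.float32)
    (cx,cy),(w,h),a=cv2.minAreaRect(W)
    if w<h: w,h,a=h,w,a+90
    return np.round([cx,cy,w,h,(a+90)%180-90],1)
E
python3 - <<'E'
from h import *
c=cap('top');img=c['img']
for n,b in dict(ca=(155,262,212,312),cb=(425,222,460,284)).items():
    k=blob(img,b); p,q=far(k); A=onz(c,*p,37);B=onz(c,*q,37)
    d=B-A; print(n,p,q,'mid',((A+B)/2).round(1),'len',np.hypot(*d[:2]).round(1),'yaw',np.degrees(np.arctan2(d[1],d[0])).round(1))
k=blob(img,(228,238,266,285)); print('eye rect',rect(c,k,4)); p,q=far(k);A=onz(c,*p,4);B=onz(c,*q,4);print((A+B)/2,np.hypot(*(B-A)[:2]))
k=blob(img,(288,228,328,268)); print('sock',rect(c,k,5))
for n,b in dict(tS=(130,120,270,220),tE=(278,98,415,200),tC=(424,125,560,225)).items():
    k=blob(img,b); print(n,rect(c,k,30))
b=[cv2.resize(img[y:y+60,x:x+70],None,fx=5,fy=5,interpolation=2) for x,y in ((150,260),(212,232),(275,218),(410,223))]
cv2.imwrite('pics/crop.png',np.vstack([np.hstack(b[:2]),np.hstack(b[2:])])[:600])
b=[cv2.resize(img[y:y+60,x:x+60],None,fx=4,fy=4,interpolation=2) for x,y in ((206,140),(355,120),(495,150))]
cv2.imwrite('pics/kept.png',np.hstack(b))
E
```

```text
ca [161. 304.] [203. 273.] mid [350.1 316.6  37. ] len 100.9 yaw -52.6
cb [440. 277.] [450. 228.] mid [ 424.7 -203.6   37. ] len 100.7 yaw -12.7
eye rect [406.4 196.2  74.4  29.8  37.3]
[405.84737911 197.00607268   4.        ] 74.45067137576089
sock [4.364e+02 6.950e+01 6.400e+01 6.360e+01 4.000e-01]
tS [591.1 294.4 245.3 165.8 -85.2]
tE [641.4  -8.4 245.7 165.6 -83.6]
tC [ 586.9 -303.8  245.6  165.5   84.6]
```

View pics/crop.png

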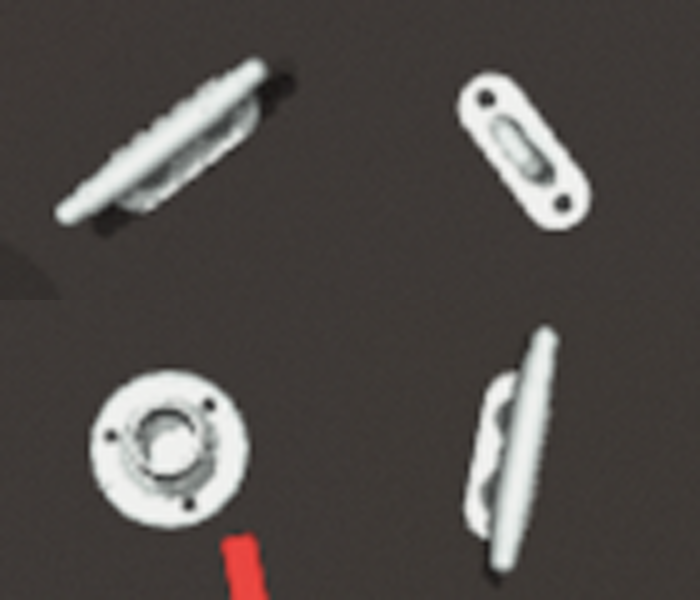

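View pics/kept.png

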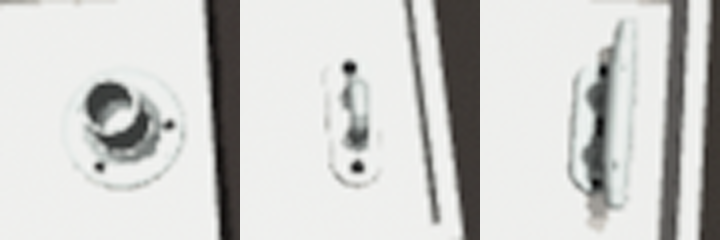

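The crops show two grey cleats, the pad eye and the socket, all upright. Measured sizes (100.9, 100.7, 74×30 and 64 mm) agree with the description, and the trays do too at about 245×165. I'm starting with cleat_a: it lies at (350, 317) with the jaws at yaw 37.4°.

Emit:
play_rows:
  plan:
    - [18.5,-21,-19,0,0,-0.065,0.2]
    - [18.5,-21,-19,0,0,-0.065,0.2]
    - [18.5,-21,-19,0,0,-0.065,0.2]
    - [18.5,-21,-19,0,0,-0.065,0.2]
    - [18.5,-21,-19,0,0,-0.065,0.2]
  grip_force: 50

```text
time_s: 0.57
eef_pos: [296.1, 378.6, 135.5]
ee_rot: [0.002, 0.356, 0.935, 0.003]
force: [0.8, 0.6, -0.4]
grip_width: 0.599
```

Emit:
play_rows:
  plan:
    - [18.5,-21,-19,0,0,-0.065,0.2]
    - [18.5,-21,-19,0,0,-0.065,0.2]
    - [18.5,-21,-19,0,0,-0.065,0.2]
    - [0,0,0,0,0,0,0.2]

```text
time_s: 0.9
eef_pos: [354.2, 308.6, 72.8]
ee_rot: [0.001, 0.452, 0.892, 0.001]
force: [-1.7, 0.2, -0.1]
grip_width: 0.6
```

```bash
cat > g.py <<'E'
import sys
from h import *
from scipy.spatial.transform import Rotation as Ro
def go(x,y,z,yaw):
    s=sense();q=s['ee_rot'];R=Ro.from_quat([q[1],q[2],q[3],q[0]])
    M=R.as_matrix();cur=np.degrees(np.arctan2(M[1,1],M[0,1]))
    d=np.radians((yaw-cur+90)%180-90)
    c,sn=np.cos(np.radians(cur)),np.sin(np.radians(cur))
    T=np.array([[-sn,c,0],[c,sn,0],[0,0,-1]]).T
    T=T if True else T
    X=np.cross(M[:,1]*[1,1,0],[0,0,-1]);X/=np.linalg.norm(X);Y=np.cross([0,0,-1],X)
    tilt=(Ro.from_matrix(np.column_stack([X,Y,[0,0,-1]]))*R.inv()).as_rotvec()
    print('t',round(s['time_s'],2),'pos',s['eef_pos'].round(1),'yaw',cur.round(1),'| d',(np.array([x,y,z])-s['eef_pos']).round(1),'dyaw',d.round(3),'tilt',tilt.round(3),'F',s['force'].round(1),'grip',round(s['grip_width'],3))
if __name__=='__main__': go(*map(float,sys.argv[1:5]))
E
python3 g.py 350 317 12 37.4
```

```text
t 0.9 pos [354.2 308.6  72.8] yaw 36.2 | d [ -4.2   8.4 -60.8] dyaw 0.02 tilt [-0.001  0.002  0.   ] F [-1.7  0.2 -0.1] grip 0.6
```

Emit:
play_rows:
  plan:
    - [-4,8,-15,0,0,0.02,0.2]
    - [0,0,0,0,0,0,0.2]

```text
time_s: 1.07
eef_pos: [350.8, 315.3, 56.8]
ee_rot: [0.0, 0.445, 0.896, 0.0]
force: [-0.4, 0.5, -0.5]
grip_width: 0.599
```

Run:
```python
from h import *
from g import go
go(350,317,12,37.4)
c=cap('side');t=cap('top');p=sense()['eef_pos']
print(px(c,p),px(t,p))
def crop(c,p,w=60):
    u,v=map(int,px(c,p)); u=max(w,min(640-w,u));v=max(w,min(480-w,v))
    return cv2.resize(c['img'][v-w:v+w,u-w:u+w],(400,400),interpolation=2)
cv2.imwrite('pics/hov1.png',np.hstack([crop(c,p,40),crop(t,p)]))
# independent side measurement
for n,b in dict(ca=(270,178,300,205),cb=(290,284,346,312)).items():
    k=blob(c['img'],b)
    p1,q=far(k); A=onz(c,*p1,36);B=onz(c,*q,36);d=B-A
    print(n,p1,q,((A+B)/2).round(1),np.hypot(*d[:2]).round(1),np.degrees(np.arctan2(d[1],d[0])).round(1))
```

```text
t 1.07 pos [350.8 315.3  56.8] yaw 37.2 | d [ -0.8   1.7 -44.8] dyaw 0.003 tilt [-0.001  0.001 -0.   ] F [-0.4  0.5 -0.5] grip 0.599
(np.float64(287.35126795886714), np.float64(179.18992427617502)) (np.float64(179.50954463569332), np.float64(286.9962983183513))
ca [280. 178.] [294. 200.] [349.2 298.9  36. ] 164.6 -74.1
cb [295. 288.] [342. 294.] [ 422.7 -203.6   36. ] 100.9 -14.5
```

View pics/hov1.png

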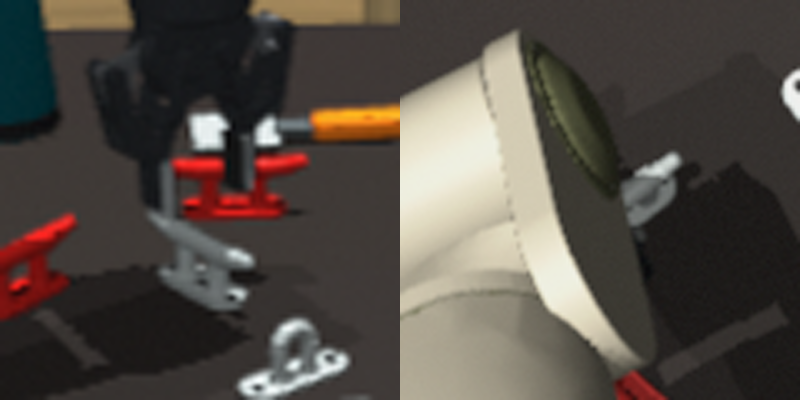

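The side view shows the fingers straddling the grey cleat, with both red cleats clear. The side measurement of cleat_b agrees with the top view within 2 mm. Descending to close.

Emit:
play_rows:
  plan:
    - [-0.5,1.5,-16,0,0,0,0.2]
    - [0,0,-16,0,0,0,0.2]
    - [0,0,-11,0,0,0,0.0]
    - [0,0,0,0,0,0,-0.4]
    - [0,0,0,0,0,0,-1]

```text
time_s: 1.58
eef_pos: [353.3, 320.5, 20.5]
ee_rot: [0.004, 0.443, 0.897, 0.006]
force: [-0.9, -0.5, 0.2]
grip_width: 0.229
```

Emit:
play_rows:
  plan:
    - [0,0,0,0,0,0,-1]
    - [0,0,0,0,0,0,-1]
    - [0,0,0,0,0,0,-1]

```text
time_s: 1.83
eef_pos: [354.0, 321.4, 23.1]
ee_rot: [0.005, 0.442, 0.897, 0.008]
force: [0.2, -0.4, -1.0]
grip_width: 0.14
```

Run:
```python
from h import *
from g import go
go(350,317,12,37.4)
c=cap('side');p=sense()['eef_pos']
u,v=map(int,px(c,p));print(u,v)
cv2.imwrite('pics/gr1.png',cv2.resize(c['img'][v-45:v+25,u-45:u+45],None,fx=8,fy=8,interpolation=2))
go(350,317,12,37.4)
```

```text
t 1.83 pos [354.  321.4  23.1] yaw 37.5 | d [ -4.   -4.4 -11.1] dyaw -0.002 tilt [-0.009  0.016  0.   ] F [ 0.2 -0.4 -1. ] grip 0.14
288 189
t 1.88 pos [354.1 321.4  23.2] yaw 37.5 | d [ -4.1  -4.4 -11.2] dyaw -0.002 tilt [-0.009  0.016  0.   ] F [ 0.5  0.6 -1.8] grip 0.144
```

View pics/gr1.png

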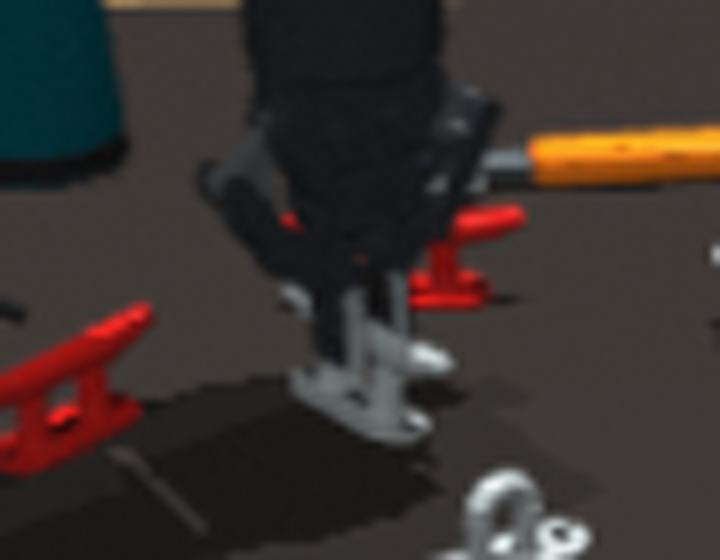

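The jaws hold the bar (opening 12 mm), but the arm drifted up and sideways while closing. I'll lift a little, level the tool and look at the cleat in the hand.

Emit:
play_rows:
  plan:
    - [0,0,15,0,0,0,-1]
    - [0,0,20,-0.005,0.008,0,-1]
    - [0,0,20,-0.004,0.008,0,-1]
    - [0,0,20,0,0,0,-1]
    - [0,0,0,0,0,0,-1]

```text
time_s: 2.3
eef_pos: [353.3, 321.0, 101.9]
ee_rot: [-0.0, 0.442, 0.897, -0.001]
force: [0.6, -0.5, -0.7]
grip_width: 0.139
```

Run:
```python
from h import *
from g import go
go(350,317,12,37.4)
c=cap('side');p=sense()['eef_pos']
u,v=map(int,px(c,p));print(u,v)
cv2.imwrite('pics/gr2.png',cv2.resize(c['img'][v-45:v+25,u-45:u+45],None,fx=8,fy=8,interpolation=2))
go(350,317,12,37.4)
```

```text
t 2.3 pos [353.3 321.  101.9] yaw 37.5 | d [ -3.3  -4.  -89.9] dyaw -0.002 tilt [ 0.001 -0.001 -0.   ] F [ 0.6 -0.5 -0.7] grip 0.139
286 166
t 2.35 pos [352.6 320.6 100.2] yaw 37.5 | d [ -2.6  -3.6 -88.2] dyaw -0.002 tilt [ 0.002 -0.003  0.   ] F [ 0.6  0.1 -0.9] grip 0.139
```

View pics/gr2.png

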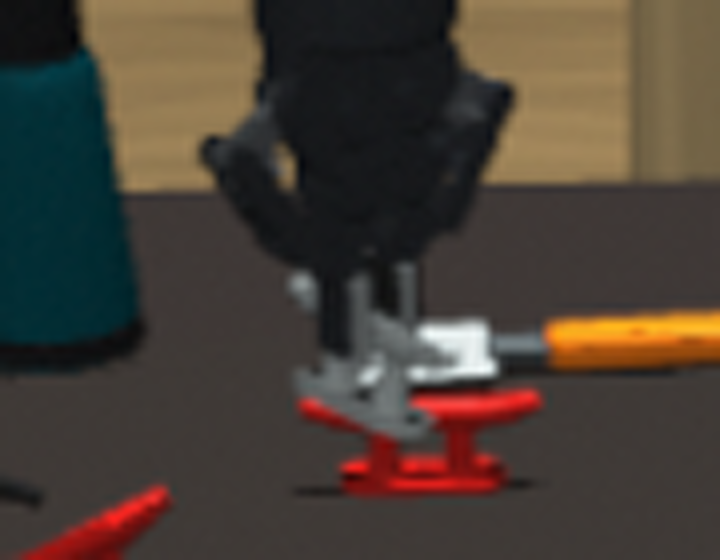

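Run:
```python
from h import *
from g import go
c=cap('side');p=sense()['eef_pos']
print(p, px(c,p))
u0,v0=286-45,166-45
a=np.radians(-52.6);ax=np.array([np.cos(a),np.sin(a),0])
for h in (8,12,16,20):
  print(h,[ (np.round((np.array(px(c,p+ax*s-[0,0,h]))-[u0,v0])*8)) for s in (-50,-35,0,35,50)])
go(587,-304,120,84.6)
def tr(c,yaw,l):
    a=np.radians(yaw); return np.round([c[0]-np.sin(a)*l,c[1]+np.cos(a)*l],1)
for l in (-75,-5,0,60,65): print(l,'C',tr((586.9,-303.8),-5.4,l),'E',tr((641.4,-8.4),6.4,l),'S',tr((591.1,294.4),4.8,l))
```

```text
[351.91592155 320.16301551  98.76585264] (np.float64(286.75034971734567), np.float64(166.5849450467431))
8 [array([290., 346.]), array([313., 357.]), array([367., 384.]), array([423., 412.]), array([447., 425.])]
12 [array([291., 355.]), array([313., 367.]), array([367., 394.]), array([423., 422.]), array([448., 435.])]
16 [array([291., 365.]), array([314., 377.]), array([368., 404.]), array([424., 432.]), array([448., 445.])]
20 [array([292., 375.]), array([314., 386.]), array([368., 414.]), array([424., 442.]), array([448., 455.])]
t 2.4 pos [351.9 320.2  98.8] yaw 37.5 | d [ 235.1 -624.2   21.2] dyaw 0.822 tilt [ 0.003 -0.006  0.   ] F [ 0.1 -0.4 -1.7] grip 0.142
-75 C [ 579.8 -378.5] E [649.8 -82.9] S [597.4 219.7]
-5 C [ 586.4 -308.8] E [642.  -13.4] S [591.5 289.4]
0 C [ 586.9 -303.8] E [641.4  -8.4] S [591.1 294.4]
60 C [ 592.5 -244.1] E [634.7  51.2] S [586.1 354.2]
65 C [ 593.  -239.1] E [634.2  56.2] S [585.7 359.2]
```

The cleat hangs level, with its foot about 15 mm below the TCP and about 2 mm off centre along the bar. Carrying it to the cleats tray at local y=+60, world (592.5, -244), jaw yaw 84.6°.

Emit:
play_rows:
  plan:
    - [15,-35,2,0,0,0.051,-1]
    - [15,-35,1,0,0,0.051,-1]
    - [15,-35,1,0,0,0.051,-1]
    - [15,-35,1,0,0,0.051,-1]
    - [15,-35,1,0,0,0.051,-1]

```text
time_s: 2.82
eef_pos: [422.7, 143.1, 99.1]
ee_rot: [-0.005, 0.314, 0.949, -0.005]
force: [0.8, 1.2, -1.6]
grip_width: 0.142
```

Emit:
play_rows:
  plan:
    - [15,-35,1,0,0,0.051,-1]
    - [15,-35,1,0,0,0.051,-1]
    - [15,-35,1,0,0,0.051,-1]
    - [15,-35,1,0,0,0.051,-1]
    - [15,-35,1,0,0,0.051,-1]

```text
time_s: 3.23
eef_pos: [495.9, -41.2, 97.7]
ee_rot: [-0.01, 0.185, 0.983, -0.006]
force: [0.4, 0.4, -1.9]
grip_width: 0.14
```

```bash
python3 g.py 592.5 -244 60 84.6
```

```text
t 3.23 pos [495.9 -41.2  97.7] yaw 68.7 | d [  96.6 -202.8  -37.7] dyaw 0.278 tilt [ 0.008 -0.022  0.   ] F [ 0.4  0.4 -1.9] grip 0.14
```

Emit:
play_rows:
  plan:
    - [16,-34,0,0.002,-0.005,0.046,-1]
    - [16,-34,0,0.002,-0.005,0.046,-1]
    - [16,-34,0,0.002,-0.005,0.046,-1]
    - [16,-34,-5,0.002,-0.005,0.046,-1]
    - [15,-28,-5,0,0,0.046,-1]

```text
time_s: 3.65
eef_pos: [574.1, -215.0, 79.9]
ee_rot: [-0.005, 0.066, 0.998, 0.0]
force: [0.4, 0.5, -0.7]
grip_width: 0.143
```

Emit:
play_rows:
  plan:
    - [8,-14,-5,0,0,0.02,-1]
    - [0,0,0,0,0,0,-1]

```text
time_s: 3.82
eef_pos: [582.0, -234.9, 69.4]
ee_rot: [-0.006, 0.057, 0.998, 0.001]
force: [0.9, 0.2, -1.9]
grip_width: 0.144
```

```bash
python3 g.py 592.5 -244 60 84.6
```

```text
t 3.82 pos [ 582.  -234.9   69.4] yaw 83.4 | d [10.5 -9.1 -9.4] dyaw 0.02 tilt [-0.003 -0.013 -0.   ] F [ 0.9  0.2 -1.9] grip 0.144
```

Emit:
play_rows:
  plan:
    - [10,-9,-5,-0.003,-0.013,0.02,-1]
    - [0,0,-10,0,0,0,-1]
    - [0,0,-10,0,0,0,-1]
    - [0,0,-5,0,0,0,-1]
    - [0,0,0,0,0,0,-1]

```text
time_s: 4.23
eef_pos: [588.3, -240.9, 30.1]
ee_rot: [-0.005, 0.048, 0.999, 0.003]
force: [0.8, 0.3, -1.5]
grip_width: 0.139
```

Run:
```python
from h import *
from g import go
go(592.5,-244,20,84.6)
c=cap('side');p=sense()['eef_pos'];print(px(c,p))
u,v=map(int,px(c,p))
cv2.imwrite('pics/pl1.png',cv2.resize(c['img'][v-60:v+60,u-80:u+80],None,fx=5,fy=5,interpolation=2))
```

```text
t 4.23 pos [ 588.3 -240.9   30.1] yaw 84.5 | d [  4.2  -3.1 -10.1] dyaw 0.002 tilt [-0.006 -0.01  -0.   ] F [ 0.8  0.3 -1.5] grip 0.139
(np.float64(399.8371537834895), np.float64(301.781850659144))
```

View pics/pl1.png

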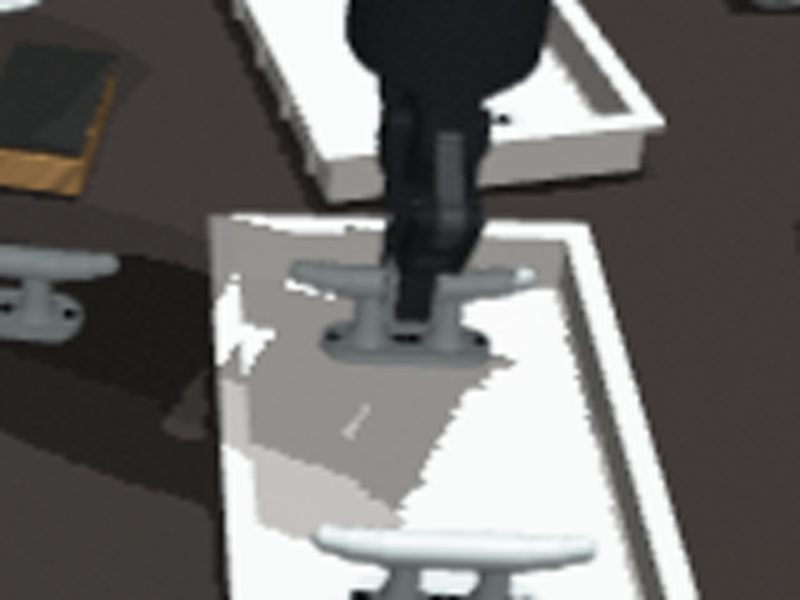

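The side view shows the cleat at (400,300), level and parallel to the kept cleat, well inside the tray. Lowering to contact.

Emit:
play_rows:
  plan:
    - [3,-2,-4,-0.006,-0.01,0,-1]
    - [0,0,-3,0,0,0,-1]

```text
time_s: 4.45
eef_pos: [592.2, -242.6, 24.8]
ee_rot: [0.002, 0.048, 0.999, -0.001]
force: [-6.1, -2.0, 17.4]
grip_width: 0.139
```

Emit:
play_rows:
  plan:
    - [0,0,-2,0,-0.003,0,-1]
    - [0,0,0,0,0,0,-1]

```text
time_s: 4.62
eef_pos: [592.6, -243.4, 25.6]
ee_rot: [0.004, 0.047, 0.999, -0.002]
force: [-0.5, 0.9, -0.6]
grip_width: 0.138
```

```bash
python3 g.py 592.5 -244 20 84.6
```

```text
t 4.62 pos [ 592.6 -243.4   25.6] yaw 84.6 | d [-0.1 -0.6 -5.6] dyaw 0.001 tilt [ 0.005  0.008 -0.   ] F [-0.5  0.9 -0.6] grip 0.138
```

Emit:
play_rows:
  plan:
    - [0,0,-1.5,0.005,0.008,0,-1]
    - [0,0,-0.5,0,0,0,-1]

```text
time_s: 4.78
eef_pos: [593.1, -243.6, 25.0]
ee_rot: [0.001, 0.047, 0.999, -0.001]
force: [-3.1, 0.2, 3.2]
grip_width: 0.141
```

```bash
python3 g.py 592.5 -244 20 84.6
```

```text
t 4.78 pos [ 593.1 -243.6   25. ] yaw 84.6 | d [-0.6 -0.4 -5. ] dyaw 0.001 tilt [ 0.001  0.001 -0.   ] F [-3.1  0.2  3.2] grip 0.141
```

In light contact (3 N) and level, so I release with a small opening and then rise.

Emit:
play_rows:
  plan:
    - [0,0,0,0,0,0,-0.6]
    - [0,0,0,0,0,0,-0.3]
    - [0,0,0,0,0,0,-0.2]
    - [0,0,4,0,0,0,-0.2]
    - [0,0,15,0,0,0,-0.2]

```text
time_s: 5.2
eef_pos: [592.2, -242.5, 41.3]
ee_rot: [-0.001, 0.047, 0.999, 0.001]
force: [-0.1, 0.7, -0.4]
grip_width: 0.399
```

Emit:
play_rows:
  plan:
    - [0,0,25,0,0,0,-0.2]
    - [0,0,30,0,0,0,0]
    - [0,0,15,0,0,0,0.2]
    - [0,0,0,0,0,0,0.2]

```text
time_s: 5.53
eef_pos: [592.3, -242.3, 116.2]
ee_rot: [-0.001, 0.047, 0.999, 0.001]
force: [1.0, 1.3, 0.7]
grip_width: 0.601
```

```bash
python3 g.py 423.7 -203.6 60 77
```

```text
t 5.53 pos [ 592.3 -242.3  116.2] yaw 84.6 | d [-168.6   38.7  -56.2] dyaw -0.132 tilt [-0.001 -0.001 -0.   ] F [1.  1.3 0.7] grip 0.601
```

Emit:
play_rows:
  plan:
    - [-33,7.5,-8,0,0,-0.028,0.2]
    - [-33,7.5,-8,0,0,-0.028,0.2]
    - [-33,7.5,-8,0,0,-0.028,0.2]
    - [-33,7.5,-8,0,0,-0.028,0.2]
    - [-25,6,-8,0,0,-0.028,0.2]

```text
time_s: 5.95
eef_pos: [433.1, -205.1, 74.0]
ee_rot: [0.003, 0.119, 0.993, -0.001]
force: [0.6, -0.4, -0.2]
grip_width: 0.602
```

Emit:
play_rows:
  plan:
    - [-2,1,-3,0,0,0,0.2]
    - [0,0,0,0,0,0,0.2]

```text
time_s: 6.12
eef_pos: [425.7, -201.4, 68.3]
ee_rot: [-0.0, 0.12, 0.993, 0.0]
force: [0.1, -0.2, -0.5]
grip_width: 0.601
```

```bash
python3 g.py 423.7 -203.6 12 76.5
```

```text
t 6.12 pos [ 425.7 -201.4   68.3] yaw 76.2 | d [ -2.   -2.2 -56.3] dyaw 0.005 tilt [-0.001 -0.001 -0.   ] F [ 0.1 -0.2 -0.5] grip 0.601
```

Emit:
play_rows:
  plan:
    - [-1,-1,-15,0,0,0.005,0.1]
    - [-1,-1,-15,0,0,0,0.0]
    - [0,0,-14,0,0,0,-0.2]
    - [0,0,-8,0,0,0,-0.2]
    - [0,0,0,0,0,0,-0.2]

```text
time_s: 6.53
eef_pos: [427.2, -205.1, 14.1]
ee_rot: [0.002, 0.117, 0.993, -0.001]
force: [-0.4, -0.1, 0.1]
grip_width: 0.4
```

```bash
python3 g.py 423.7 -203.6 13 76.5
```

```text
t 6.53 pos [ 427.2 -205.1   14.1] yaw 76.6 | d [-3.5  1.5 -1.1] dyaw -0.002 tilt [ 0.002  0.003 -0.   ] F [-0.4 -0.1  0.1] grip 0.4
```

Emit:
play_rows:
  plan:
    - [-3.5,1,0,0.002,0.003,0,-0.4]
    - [0,0,0,0,0,0,-0.55]

```text
time_s: 6.7
eef_pos: [424.3, -204.4, 14.2]
ee_rot: [-0.0, 0.116, 0.993, 0.0]
force: [0.4, -0.7, 0.6]
grip_width: 0.227
```

Emit:
play_rows:
  plan:
    - [0,0,0,0,0,0,-0.6]
    - [0,0,0,0,0,0,-0.7]

```text
time_s: 6.87
eef_pos: [425.0, -204.7, 15.2]
ee_rot: [0.001, 0.116, 0.993, -0.0]
force: [-0.7, -0.3, -1.2]
grip_width: 0.155
```

Emit:
play_rows:
  plan:
    - [0,0,0,0,0,0,-0.8]
    - [0,0,0,0,0,0,-1]
    - [0,0,0,0,0,0,-1]

```text
time_s: 7.12
eef_pos: [425.3, -204.9, 16.0]
ee_rot: [0.001, 0.116, 0.993, -0.001]
force: [0.7, -0.5, -2.1]
grip_width: 0.146
```

Emit:
play_rows:
  plan:
    - [0,0,12,0,0,0,-1]
    - [0,0,25,0,0,0,-1]
    - [5,-3,30,0,0,0,-1]
    - [20,-13,15,0,0,0.02,-1]
    - [30,-19,5,0,0,0.03,-1]

```text
time_s: 7.53
eef_pos: [476.4, -236.4, 105.4]
ee_rot: [-0.003, 0.091, 0.996, 0.002]
force: [0.8, -0.6, -1.0]
grip_width: 0.142
```

Emit:
play_rows:
  plan:
    - [30,-19,0,0,0,0.03,-1]
    - [30,-19,0,0,0,0.03,-1]
    - [20,-13,0,0,0,0.02,-1]
    - [10,-7,0,0,0,0,-1]
    - [0,0,0,0,0,0,-1]

```text
time_s: 7.95
eef_pos: [574.1, -299.6, 108.0]
ee_rot: [-0.0, 0.048, 0.999, -0.0]
force: [-0.8, 0.7, -1.1]
grip_width: 0.146
```

```bash
python3 g.py 586.4 -308.8 20 84.6
```

```text
t 7.95 pos [ 574.1 -299.6  108. ] yaw 84.5 | d [ 12.3  -9.2 -88. ] dyaw 0.002 tilt [ 0. -0.  0.] F [-0.8  0.7 -1.1] grip 0.146
```

Emit:
play_rows:
  plan:
    - [8,-6,-5,0,0,0.002,-1]
    - [4,-3,-15,0,0,0,-1]
    - [0,0,-20,0,0,0,-1]
    - [0,0,-15,0,0,0,-1]
    - [0,0,-6,0,0,0,-1]

```text
time_s: 8.37
eef_pos: [585.0, -307.6, 45.5]
ee_rot: [-0.0, 0.047, 0.999, -0.0]
force: [-0.6, 0.2, -1.8]
grip_width: 0.146
```

```bash
python3 g.py 586.4 -308.8 20 84.6
```

```text
t 8.37 pos [ 585.  -307.6   45.5] yaw 84.6 | d [  1.4  -1.2 -25.5] dyaw -0.0 tilt [ 0. -0.  0.] F [-0.6  0.2 -1.8] grip 0.146
```

Emit:
play_rows:
  plan:
    - [1,-1,-8,0,0,0,-1]
    - [0,0,-7,0,0,0,-1]
    - [0,0,-3,0,0,0,-1]
    - [0,0,0,0,0,0,-1]

```text
time_s: 8.7
eef_pos: [584.6, -307.5, 25.8]
ee_rot: [-0.001, 0.047, 0.999, 0.001]
force: [-0.7, -0.7, -2.4]
grip_width: 0.149
```

```bash
python3 g.py 586.4 -308.8 20 84.6
```

```text
t 8.7 pos [ 584.6 -307.5   25.8] yaw 84.6 | d [ 1.8 -1.3 -5.8] dyaw -0.0 tilt [-0.001 -0.002 -0.   ] F [-0.7 -0.7 -2.4] grip 0.149
```

Emit:
play_rows:
  plan:
    - [1,-1,-2,0,0,0,-1]
    - [0,0,-1.5,0,0,0,-1]

```text
time_s: 8.87
eef_pos: [586.1, -308.9, 23.4]
ee_rot: [-0.0, 0.047, 0.999, -0.0]
force: [1.3, -0.1, -1.3]
grip_width: 0.14
```

Emit:
play_rows:
  plan:
    - [0,0,-1.5,0,0,0,-1]
    - [0,0,0,0,0,0,-1]

```text
time_s: 9.03
eef_pos: [586.4, -309.1, 22.3]
ee_rot: [0.0, 0.047, 0.999, -0.0]
force: [0.0, 0.2, -0.9]
grip_width: 0.145
```

```bash
python3 g.py 586.4 -308.8 20 84.6
```

```text
t 9.03 pos [ 586.4 -309.1   22.3] yaw 84.6 | d [-0.   0.3 -2.3] dyaw -0.0 tilt [ 0.001  0.    -0.   ] F [ 0.   0.2 -0.9] grip 0.145
```

Emit:
play_rows:
  plan:
    - [0,0,-1.5,0,0,0,-1]
    - [0,0,-0.7,0,0,0,-1]

```text
time_s: 9.2
eef_pos: [586.7, -309.4, 20.6]
ee_rot: [0.0, 0.047, 0.999, -0.001]
force: [0.3, -1.0, -1.5]
grip_width: 0.142
```

Emit:
play_rows:
  plan:
    - [0,0,-1,0,0,0,-1]

```text
time_s: 9.28
eef_pos: [586.8, -309.4, 19.7]
ee_rot: [0.001, 0.047, 0.999, -0.001]
force: [0.5, -0.8, -1.8]
grip_width: 0.146
```

```bash
python3 g.py 586.4 -308.8 20 84.6
```

```text
t 9.28 pos [ 586.8 -309.4   19.7] yaw 84.6 | d [-0.4  0.6  0.3] dyaw -0.0 tilt [ 0.002  0.001 -0.   ] F [ 0.5 -0.8 -1.8] grip 0.146
```

Emit:
play_rows:
  plan:
    - [0,0,-1,0,0,0,-1]

```text
time_s: 9.37
eef_pos: [586.9, -309.4, 19.0]
ee_rot: [0.001, 0.047, 0.999, -0.001]
force: [-3.5, 2.4, 8.1]
grip_width: 0.142
```

Emit:
play_rows:
  plan:
    - [0,0,-1,0,0,0,-1]

```text
time_s: 9.45
eef_pos: [587.0, -309.4, 18.9]
ee_rot: [0.001, 0.047, 0.999, -0.001]
force: [-5.6, 2.8, 12.1]
grip_width: 0.144
```

Emit:
play_rows:
  plan:
    - [0,0,-0.5,0,0,0,-1]

```text
time_s: 9.53
eef_pos: [587.0, -309.5, 19.1]
ee_rot: [0.001, 0.047, 0.999, -0.001]
force: [-1.5, 0.9, 0.3]
grip_width: 0.141
```

Emit:
play_rows:
  plan:
    - [0,0,-0.5,0,0,0,-0.6]
    - [0,0,0,0,0,0,-0.3]
    - [0,0,0,0,0,0,-0.2]
    - [0,0,4,0,0,0,-0.2]
    - [0,0,15,0,0,0,-0.2]

```text
time_s: 9.95
eef_pos: [586.2, -308.9, 35.6]
ee_rot: [-0.001, 0.047, 0.999, -0.0]
force: [-0.5, -0.4, 0.5]
grip_width: 0.396
```

Emit:
play_rows:
  plan:
    - [0,0,25,0,0,0,-0.2]
    - [0,0,30,0,0,0,0]
    - [0,0,20,0,0,0,0.2]
    - [-10,20,5,0,0,0.03,0.2]
    - [-13,35,0,0,0,0.055,0.2]

```text
time_s: 10.37
eef_pos: [563.8, -258.1, 121.9]
ee_rot: [0.002, 0.006, 1.0, -0.002]
force: [0.7, 1.0, -1.0]
grip_width: 0.598
```

Emit:
play_rows:
  plan:
    - [-13,36,0,0,0,0.055,0.2]
    - [-13,36,0,0,0,0.055,0.2]
    - [-13,36,0,0,0,0.055,0.2]
    - [-13,36,0,0,0,0.055,0.2]
    - [-13,36,0,0,0,0.055,0.2]

```text
time_s: 10.78
eef_pos: [495.3, -72.8, 124.8]
ee_rot: [0.005, -0.136, 0.991, -0.003]
force: [0.8, 0.2, -0.1]
grip_width: 0.595
```

Run:
```python
from h import *
from g import go
go(406,196.8,60,127.3)
c=cap('side')
cv2.imwrite('pics/tc.png',cv2.resize(c['img'][270:390,340:480],None,fx=5,fy=5,interpolation=2))
t=cap('top')
k=blob(t['img'],(228,238,266,285));print(rect(t,k,4))
```

```text
t 10.78 pos [495.3 -72.8 124.8] yaw 105.6 | d [-89.3 269.6 -64.8] dyaw 0.379 tilt [ 0.005  0.011 -0.   ] F [ 0.8  0.2 -0.1] grip 0.595
[406.4 196.2  74.4  29.8  37.3]
```

View pics/tc.png

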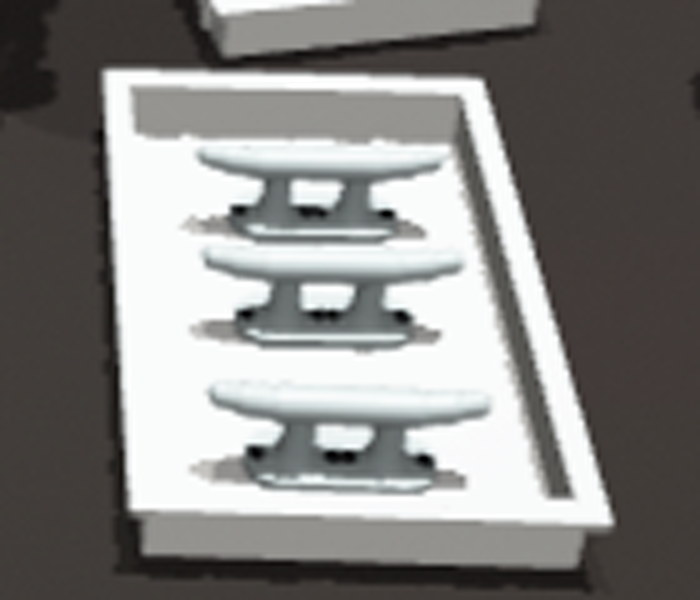

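Three cleats now stand flat and parallel in the tray, at (405,305), (407,325) and (410,355). Next is the pad eye.

Emit:
play_rows:
  plan:
    - [-12,36,-5,0.002,0.003,0.05,0.2]
    - [-12,36,-5,0.001,0.002,0.05,0.2]
    - [-12,36,-5,0,0,0.05,0.2]
    - [-12,36,-8,0,0,0.05,0.2]
    - [-12,36,-8,0,0,0.05,0.2]

```text
time_s: 11.3
eef_pos: [437.0, 108.8, 96.9]
ee_rot: [0.008, -0.26, 0.966, -0.003]
force: [1.8, 0.2, 0.4]
grip_width: 0.6
```

Emit:
play_rows:
  plan:
    - [-12,36,-8,0,0,0.05,0.1]
    - [-9,27,-6,0,0,0.04,0.1]
    - [-4,8,-5,0,0,0.02,0]
    - [0,0,0,0,0,0,0]

```text
time_s: 11.63
eef_pos: [409.7, 186.5, 77.4]
ee_rot: [0.009, -0.318, 0.948, -0.003]
force: [0.1, 0.6, -0.4]
grip_width: 0.5
```

```bash
python3 g.py 406 196.8 14 127.3
```

```text
t 11.63 pos [409.7 186.5  77.4] yaw 127.0 | d [ -3.7  10.3 -63.4] dyaw 0.005 tilt [-0.001  0.019 -0.   ] F [ 0.1  0.6 -0.4] grip 0.5
```

Emit:
play_rows:
  plan:
    - [-3.5,9,-12,0,0.019,0.005,0]
    - [0,1,-15,0,0,0,0]
    - [0,0,-17,0,0,0,-0.2]
    - [0,0,-10,0,0,0,-0.2]
    - [0,0,-2,0,0,0,-0.2]

```text
time_s: 12.05
eef_pos: [412.1, 192.9, 22.1]
ee_rot: [0.003, -0.316, 0.949, -0.0]
force: [-0.1, -0.2, 0.7]
grip_width: 0.396
```

```bash
python3 g.py 406 196.8 14 127.3
```

```text
t 12.05 pos [412.1 192.9  22.1] yaw 126.9 | d [-6.1  3.9 -8.1] dyaw 0.007 tilt [-0.001  0.007 -0.   ] F [-0.1 -0.2  0.7] grip 0.396
```

Emit:
play_rows:
  plan:
    - [-6,4,-4,0,0.007,0.007,-0.2]
    - [0,0,-3,0,0,0,-0.3]
    - [0,0,-0.5,0,0,0,-0.4]

```text
time_s: 12.3
eef_pos: [407.8, 195.0, 15.0]
ee_rot: [0.001, -0.318, 0.948, 0.001]
force: [-0.9, 0.7, -0.3]
grip_width: 0.3
```

```bash
python3 g.py 406 196.8 14 127.3
```

```text
t 12.3 pos [407.8 195.   15. ] yaw 127.0 | d [-1.8  1.8 -1. ] dyaw 0.004 tilt [-0.001  0.001  0.   ] F [-0.9  0.7 -0.3] grip 0.3
```

Emit:
play_rows:
  plan:
    - [-1.5,1.5,-0.5,0,0,0,-0.5]
    - [0,0,0,0,0,0,-0.6]
    - [0,0,0,0,0,0,-0.7]
    - [0,0,0,0,0,0,-0.8]
    - [0,0,0,0,0,0,-1]

```text
time_s: 12.72
eef_pos: [407.3, 196.5, 16.0]
ee_rot: [0.002, -0.317, 0.948, 0.0]
force: [-0.3, 0.3, -1.3]
grip_width: 0.099
```

Emit:
play_rows:
  plan:
    - [0,0,0,0,0,0,-1]
    - [0,0,0,0,0,0,-1]

```text
time_s: 12.88
eef_pos: [407.3, 196.6, 16.1]
ee_rot: [0.002, -0.318, 0.948, 0.0]
force: [0.0, -0.1, -0.4]
grip_width: 0.101
```

```bash
python3 g.py 642 -13.4 100 96.4
```

```text
t 12.88 pos [407.3 196.6  16.1] yaw 127.0 | d [ 234.7 -210.    83.9] dyaw -0.535 tilt [-0.002  0.004 -0.   ] F [ 0.  -0.1 -0.4] grip 0.101
```

Emit:
play_rows:
  plan:
    - [0,0,10,0,0,0,-1]
    - [0,0,22,0,0,0,-1]
    - [3,-3,30,0,0,0,-1]
    - [15,-13,20,0,0,-0.03,-1]
    - [24,-21,5,0,0,-0.055,-1]

```text
time_s: 13.3
eef_pos: [444.6, 160.7, 104.7]
ee_rot: [-0.002, -0.279, 0.96, 0.001]
force: [1.1, -0.3, -0.7]
grip_width: 0.099
```

Emit:
play_rows:
  plan:
    - [25,-22,0,0,0,-0.058,-1]
    - [25,-22,0,0,0,-0.058,-1]
    - [25,-22,0,0,0,-0.058,-1]
    - [25,-22,0,0,0,-0.058,-1]
    - [25,-22,0,0,0,-0.058,-1]

```text
time_s: 13.72
eef_pos: [574.6, 45.9, 107.8]
ee_rot: [0.0, -0.132, 0.991, 0.001]
force: [-0.1, 0.9, -0.4]
grip_width: 0.099
```

```bash
python3 g.py 641.4 -8.4 100 96.4
```

```text
t 13.72 pos [574.6  45.9 107.8] yaw 105.1 | d [ 66.8 -54.3  -7.8] dyaw -0.152 tilt [-0.002  0.     0.   ] F [-0.1  0.9 -0.4] grip 0.099
```

Emit:
play_rows:
  plan:
    - [22,-18,0,0,0,-0.05,-1]
    - [20,-16,-2,0,0,-0.045,-1]
    - [12,-10,-5,0,0,-0.03,-1]
    - [5,-4,-12,0,0,-0.01,-1]
    - [0,0,-15,0,0,0,-1]

```text
time_s: 14.13
eef_pos: [641.1, -11.1, 74.2]
ee_rot: [0.003, -0.056, 0.998, -0.0]
force: [-0.5, 0.7, -1.3]
grip_width: 0.097
```

```bash
python3 g.py 641.4 -8.4 30 96.4
```

```text
t 14.13 pos [641.1 -11.1  74.2] yaw 96.4 | d [  0.3   2.7 -44.2] dyaw -0.001 tilt [-0.     0.007 -0.   ] F [-0.5  0.7 -1.3] grip 0.097
```

Emit:
play_rows:
  plan:
    - [0,2,-12,0,0.007,0,-1]
    - [0,0,-13,0,0,0,-1]
    - [0,0,-10,0,0,0,-1]
    - [0,0,-5,0,0,0,-1]
    - [0,0,-1,0,0,0,-1]

```text
time_s: 14.55
eef_pos: [639.0, -8.4, 26.5]
ee_rot: [-0.004, -0.056, 0.998, 0.001]
force: [0.5, -0.3, 0.1]
grip_width: 0.097
```

Run:
```python
from h import *
from g import go
go(641.4,-8.4,20,96.4)
c=cap('side')
cv2.imwrite('pics/te.png',cv2.resize(c['img'][180:290,345:465],None,fx=5,fy=5,interpolation=2))
```

```text
t 14.55 pos [639.   -8.4  26.5] yaw 96.4 | d [ 2.4 -0.  -6.5] dyaw -0.0 tilt [-0.002 -0.008 -0.   ] F [ 0.5 -0.3  0.1] grip 0.097
```

View pics/te.png

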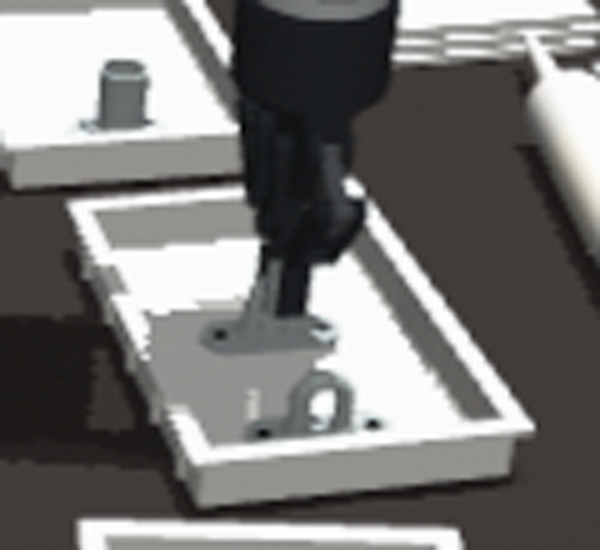

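The eye is held level and parallel to the kept eye, near pixel (399,246). Lowering to contact.

Emit:
play_rows:
  plan:
    - [1.5,0,-2,-0.001,-0.006,0,-1]
    - [0,0,-2,0,0,0,-1]
    - [0,0,-1,0,0,0,-1]

```text
time_s: 14.85
eef_pos: [641.6, -8.1, 23.3]
ee_rot: [0.001, -0.056, 0.998, -0.0]
force: [-1.1, -0.6, -1.3]
grip_width: 0.098
```

Emit:
play_rows:
  plan:
    - [0,0,-1,0,0,0,-1]

```text
time_s: 14.93
eef_pos: [641.8, -8.1, 22.7]
ee_rot: [0.001, -0.056, 0.998, -0.0]
force: [0.1, 0.3, -1.6]
grip_width: 0.098
```

Emit:
play_rows:
  plan:
    - [0,0,-0.7,0,0,0,-1]

```text
time_s: 15.02
eef_pos: [642.0, -8.1, 22.2]
ee_rot: [0.001, -0.056, 0.998, -0.0]
force: [0.2, 1.2, -1.4]
grip_width: 0.1
```

```bash
python3 g.py 641.4 -8.4 20 96.4
```

```text
t 15.02 pos [642.   -8.1  22.2] yaw 96.5 | d [-0.6 -0.3 -2.2] dyaw -0.001 tilt [ 0.     0.003 -0.   ] F [ 0.2  1.2 -1.4] grip 0.1
```

Emit:
play_rows:
  plan:
    - [0,0,-1.2,0,0.002,0,-1]
    - [0,0,-1,0,0,0,-1]

```text
time_s: 15.18
eef_pos: [642.2, -8.2, 20.4]
ee_rot: [0.001, -0.056, 0.998, -0.0]
force: [-0.2, -0.0, -0.4]
grip_width: 0.098
```

Emit:
play_rows:
  plan:
    - [0,0,-1,0,0,0,-1]

```text
time_s: 15.27
eef_pos: [642.2, -8.2, 19.7]
ee_rot: [0.001, -0.056, 0.998, -0.0]
force: [-5.9, 0.9, 11.8]
grip_width: 0.098
```

Emit:
play_rows:
  plan:
    - [0,0,-1,0,0,0,-1]

```text
time_s: 15.35
eef_pos: [642.2, -8.2, 19.7]
ee_rot: [0.001, -0.056, 0.998, -0.0]
force: [-6.5, 0.9, 13.4]
grip_width: 0.102
```

Emit:
play_rows:
  plan:
    - [0,0,-0.5,0,0,0,-1]

```text
time_s: 15.43
eef_pos: [642.3, -8.2, 19.8]
ee_rot: [0.001, -0.056, 0.998, -0.0]
force: [-1.5, 0.1, 0.7]
grip_width: 0.098
```

Emit:
play_rows:
  plan:
    - [0,0,-0.5,0,0,0,-0.6]
    - [0,0,0,0,0,0,-0.3]
    - [0,0,0,0,0,0,-0.2]
    - [0,0,4,0,0,0,-0.2]
    - [0,0,15,0,0,0,-0.2]

```text
time_s: 15.85
eef_pos: [641.2, -8.1, 36.2]
ee_rot: [-0.001, -0.056, 0.998, 0.0]
force: [-0.9, 0.3, 0.2]
grip_width: 0.397
```

Emit:
play_rows:
  plan:
    - [0,0,25,0,0,0,-0.2]
    - [0,0,28,0,0,0,0]
    - [-8,3,15,0,0,0,0.2]
    - [-20,8,3,0,0,0,0.3]
    - [-30,11,0,0,0,0,0.3]

```text
time_s: 16.27
eef_pos: [585.6, 12.2, 113.2]
ee_rot: [0.002, -0.055, 0.998, -0.001]
force: [1.4, -0.3, -0.6]
grip_width: 0.65
```

Emit:
play_rows:
  plan:
    - [-32,12,0,0,0,0,0.3]
    - [-32,12,0,0,0,0,0.3]
    - [-32,12,0,0,0,0,0.3]
    - [-25,9,0,0,0,0,0.3]
    - [-12,5,0,0,0,0,0.3]

```text
time_s: 16.68
eef_pos: [444.5, 64.6, 115.0]
ee_rot: [0.004, -0.055, 0.998, -0.001]
force: [-0.5, 0.6, -0.7]
grip_width: 0.649
```

```bash
python3 g.py 436.4 69.5 18 96.4
```

```text
t 16.68 pos [444.5  64.6 115. ] yaw 96.3 | d [ -8.1   4.9 -97. ] dyaw 0.002 tilt [ 0.002  0.008 -0.   ] F [-0.5  0.6 -0.7] grip 0.649
```

Emit:
play_rows:
  plan:
    - [-5,3,-5,0.001,0.006,0,0.3]
    - [-2,1,-18,0,0,0,0.3]
    - [0,0,-18,0,0,0,0.3]
    - [0,0,-8,0,0,0,0.3]
    - [0,0,0,0,0,0,0.3]

```text
time_s: 17.1
eef_pos: [437.2, 69.6, 65.8]
ee_rot: [0.003, -0.056, 0.998, -0.001]
force: [-0.5, -0.1, -0.5]
grip_width: 0.647
```

```bash
python3 g.py 436.4 69.5 18 96.4
```

```text
t 17.1 pos [437.2  69.6  65.8] yaw 96.4 | d [ -0.8  -0.1 -47.8] dyaw 0.0 tilt [ 0.001  0.006 -0.   ] F [-0.5 -0.1 -0.5] grip 0.647
```

Emit:
play_rows:
  plan:
    - [-0.5,0,-12,0.001,0.006,0,0.3]
    - [0,0,-13,0,0,0,0.2]
    - [0,0,-10,0,0,0,0.1]
    - [0,0,-5,0,0,0,0.1]
    - [0,0,-1,0,0,0,0.0]

```text
time_s: 17.52
eef_pos: [440.7, 68.6, 25.2]
ee_rot: [0.002, -0.055, 0.998, -0.0]
force: [0.1, 0.8, -0.5]
grip_width: 0.502
```

```bash
python3 g.py 436.4 69.5 18 96.4
```

```text
t 17.52 pos [440.7  68.6  25.2] yaw 96.3 | d [-4.3  0.9 -7.2] dyaw 0.001 tilt [ 0.001  0.004 -0.   ] F [ 0.1  0.8 -0.5] grip 0.502
```

Emit:
play_rows:
  plan:
    - [-4,1,-3,0.001,0.004,0,0.0]
    - [-0.5,0,-2,0,0,0,-0.05]
    - [0,0,0,0,0,0,-0.05]

```text
time_s: 17.77
eef_pos: [437.0, 69.4, 20.9]
ee_rot: [0.001, -0.055, 0.998, 0.0]
force: [0.0, -0.1, 0.9]
grip_width: 0.48
```

```bash
python3 g.py 436.4 69.5 18 96.4
```

```text
t 17.77 pos [437.   69.4  20.9] yaw 96.3 | d [-0.6  0.1 -2.9] dyaw 0.002 tilt [-0.     0.001  0.   ] F [ 0.  -0.1  0.9] grip 0.48
```

Emit:
play_rows:
  plan:
    - [-0.5,0,-1,0,0,0,-0.1]
    - [0,0,0,0,0,0,-0.2]
    - [0,0,0,0,0,0,-0.3]
    - [0,0,0,0,0,0,-0.4]
    - [0,0,0,0,0,0,-0.7]

```text
time_s: 18.18
eef_pos: [437.0, 69.4, 21.0]
ee_rot: [0.002, -0.055, 0.998, 0.0]
force: [-1.1, 0.0, -1.2]
grip_width: 0.341
```

Emit:
play_rows:
  plan:
    - [0,0,0,0,0,0,-1]
    - [0,0,0,0,0,0,-1]

```text
time_s: 18.35
eef_pos: [436.9, 69.5, 20.9]
ee_rot: [0.001, -0.055, 0.998, 0.0]
force: [-0.2, -0.2, -1.8]
grip_width: 0.34
```

```bash
python3 g.py 591.1 294.4 18 96.4
```

```text
t 18.35 pos [436.9  69.5  20.9] yaw 96.3 | d [154.2 224.9  -2.9] dyaw 0.001 tilt [-0.     0.003 -0.   ] F [-0.2 -0.2 -1.8] grip 0.34
```

Emit:
play_rows:
  plan:
    - [0,0,10,0,0,0,-1]
    - [0,0,22,0,0,0,-1]
    - [2,3,30,0,0,0,-1]
    - [12,17,20,0,0,0,-1]
    - [20,29,5,0,0,0,-1]

```text
time_s: 18.77
eef_pos: [467.2, 117.0, 109.5]
ee_rot: [-0.003, -0.053, 0.999, 0.0]
force: [2.0, -0.5, -0.9]
grip_width: 0.339
```

Emit:
play_rows:
  plan:
    - [22,32,0,0,0,0,-1]
    - [22,32,0,0,0,0,-1]
    - [22,32,0,0,0,0,-1]
    - [20,29,0,0,0,0,-1]
    - [14,20,0,0,0,0,-1]

```text
time_s: 19.18
eef_pos: [571.5, 270.2, 112.1]
ee_rot: [-0.001, -0.052, 0.999, 0.001]
force: [-0.0, -1.0, -1.4]
grip_width: 0.337
```

```bash
python3 g.py 591.1 294.4 25 96.4
```

```text
t 19.18 pos [571.5 270.2 112.1] yaw 95.9 | d [ 19.6  24.2 -87.1] dyaw 0.008 tilt [-0.001 -0.002 -0.   ] F [-0.  -1.  -1.4] grip 0.337
```

Emit:
play_rows:
  plan:
    - [8,10,-3,0,0,0,-1]
    - [4,4,-15,0,0,0,-1]
    - [0,0,-18,0,0,0,-1]
    - [0,0,-13,0,0,0,-1]
    - [0,0,-5,0,0,0,-1]

```text
time_s: 19.6
eef_pos: [585.4, 290.9, 54.5]
ee_rot: [0.0, -0.055, 0.999, 0.001]
force: [-0.7, -0.9, -1.1]
grip_width: 0.338
```

```bash
python3 g.py 591.1 294.4 25 96.4
```

```text
t 19.6 pos [585.4 290.9  54.5] yaw 96.3 | d [  5.7   3.5 -29.5] dyaw 0.003 tilt [-0.003  0.     0.   ] F [-0.7 -0.9 -1.1] grip 0.338
```

Emit:
play_rows:
  plan:
    - [4,3,-9,-0.003,0,0,-1]
    - [1,0,-7,0,0,0,-1]
    - [0,0,-3,0,0,0,-1]
    - [0,0,0,0,0,0,-1]

```text
time_s: 19.93
eef_pos: [590.4, 293.8, 32.9]
ee_rot: [-0.001, -0.054, 0.999, -0.001]
force: [-0.3, 0.5, -1.4]
grip_width: 0.343
```

Run:
```python
from h import *
from g import go
go(591.1,294.4,25,96.4)
c=cap('side')
cv2.imwrite('pics/ts.png',cv2.resize(c['img'][140:230,320:420],None,fx=6,fy=6,interpolation=2))
```

```text
t 19.93 pos [590.4 293.8  32.9] yaw 96.2 | d [ 0.7  0.6 -7.9] dyaw 0.003 tilt [ 0.001 -0.002  0.   ] F [-0.3  0.5 -1.4] grip 0.343
```

View pics/ts.png

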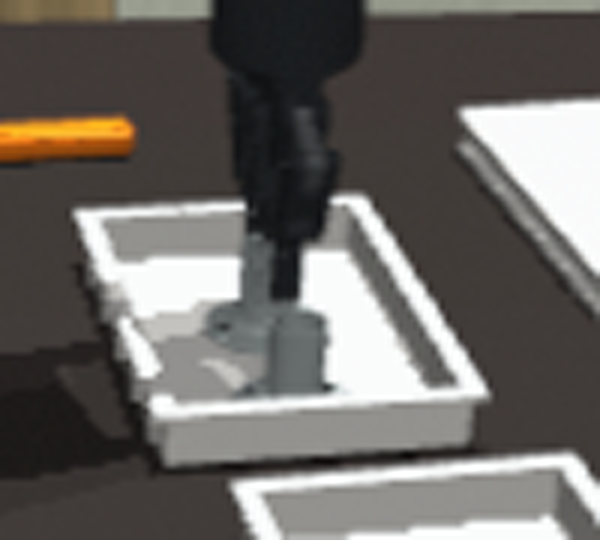

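The socket is level at about (361,194) and clear of the kept one. Lowering to contact.

Emit:
play_rows:
  plan:
    - [0.5,0.5,-2.5,0,0,0,-1]
    - [0,0,-2,0,0,0,-1]
    - [0,0,-1,0,0,0,-1]

```text
time_s: 20.23
eef_pos: [592.0, 294.4, 29.2]
ee_rot: [0.001, -0.054, 0.999, -0.0]
force: [0.4, -0.5, -1.8]
grip_width: 0.333
```

Emit:
play_rows:
  plan:
    - [0,0,-1,0,0,0,-1]

```text
time_s: 20.32
eef_pos: [592.1, 294.4, 28.5]
ee_rot: [0.001, -0.054, 0.999, -0.0]
force: [-0.4, 0.6, -1.1]
grip_width: 0.336
```

Emit:
play_rows:
  plan:
    - [0,0,-1,0,0,0,-1]

```text
time_s: 20.4
eef_pos: [592.2, 294.4, 27.6]
ee_rot: [0.001, -0.054, 0.999, -0.0]
force: [0.5, 1.4, -0.9]
grip_width: 0.338
```

```bash
python3 g.py 591.1 294.4 25 96.4
```

```text
t 20.4 pos [592.2 294.4  27.6] yaw 96.2 | d [-1.1 -0.  -2.6] dyaw 0.003 tilt [ 0.     0.002 -0.   ] F [ 0.5  1.4 -0.9] grip 0.338
```

Emit:
play_rows:
  plan:
    - [0,0,-1.2,0,0.002,0,-1]
    - [0,0,-0.8,0,0,0,-1]

```text
time_s: 20.57
eef_pos: [592.3, 294.4, 25.7]
ee_rot: [0.0, -0.054, 0.999, -0.0]
force: [-0.3, -0.9, -2.2]
grip_width: 0.339
```

Emit:
play_rows:
  plan:
    - [0,0,-0.8,0,0,0,-1]

```text
time_s: 20.65
eef_pos: [592.3, 294.4, 24.9]
ee_rot: [0.0, -0.054, 0.999, -0.0]
force: [-4.6, -0.6, 10.2]
grip_width: 0.341
```

Emit:
play_rows:
  plan:
    - [0,0,-0.8,0,0,0,-1]

```text
time_s: 20.73
eef_pos: [592.3, 294.4, 24.9]
ee_rot: [0.0, -0.054, 0.999, -0.0]
force: [-6.2, -1.4, 10.9]
grip_width: 0.337
```

Emit:
play_rows:
  plan:
    - [0,0,-0.5,0,0,0,-1]

```text
time_s: 20.82
eef_pos: [592.4, 294.5, 25.0]
ee_rot: [0.0, -0.054, 0.999, -0.0]
force: [-0.6, -0.6, 1.7]
grip_width: 0.339
```

Emit:
play_rows:
  plan:
    - [0,0,-0.5,0,0,0,-0.2]
    - [0,0,0,0,0,0,0.05]
    - [0,0,0,0,0,0,0.1]
    - [0,0,4,0,0,0,0.1]
    - [0,0,15,0,0,0,0.1]

```text
time_s: 21.23
eef_pos: [591.4, 294.2, 41.5]
ee_rot: [-0.001, -0.054, 0.999, -0.0]
force: [0.1, -0.7, -0.1]
grip_width: 0.547
```

Emit:
play_rows:
  plan:
    - [0,0,25,0,0,0,0.1]
    - [0,0,35,0,0,0,0.1]
    - [-20,0,30,0,0,0,0.1]
    - [-35,0,15,0,0,0,0.1]
    - [-40,0,5,0,0,0,0.1]

```text
time_s: 21.65
eef_pos: [498.4, 292.5, 156.4]
ee_rot: [0.0, -0.052, 0.999, -0.0]
force: [0.2, 0.6, 0.8]
grip_width: 0.547
```

Emit:
play_rows:
  plan:
    - [-40,0,5,0,0,0,0.1]
    - [-40,0,5,0,0,0,0.1]
    - [-20,0,0,0,0,0,0.1]
    - [0,0,0,0,0,0,0.1]
    - [0,0,0,0,0,0,0.1]

```text
time_s: 22.07
eef_pos: [388.9, 292.6, 171.5]
ee_rot: [0.004, -0.053, 0.999, 0.001]
force: [-0.3, 0.4, -0.4]
grip_width: 0.55
```

Run:
```python
from h import *
from g import go
go(0,0,0,90)
a=cap('top')['img'];b=cap('side')['img']
cv2.imwrite('pics/end.png',np.vstack([cv2.resize(a[90:330,100:580],(800,400),interpolation=2)[:,:],cv2.resize(b[165:285,310:550],(400,200),interpolation=2).repeat(1,0) if 0 else np.hstack([cv2.resize(b[165:215,325:405],(320,200),interpolation=2),cv2.resize(b[210:285,350:470],(320,200),interpolation=2),np.zeros((200,160,3),np.uint8)])]))
```

```text
t 22.07 pos [388.9 292.6 171.5] yaw 96.1 | d [-388.9 -292.6 -171.5] dyaw -0.107 tilt [-0.003  0.007  0.   ] F [-0.3  0.4 -0.4] grip 0.55
```

View pics/end.png

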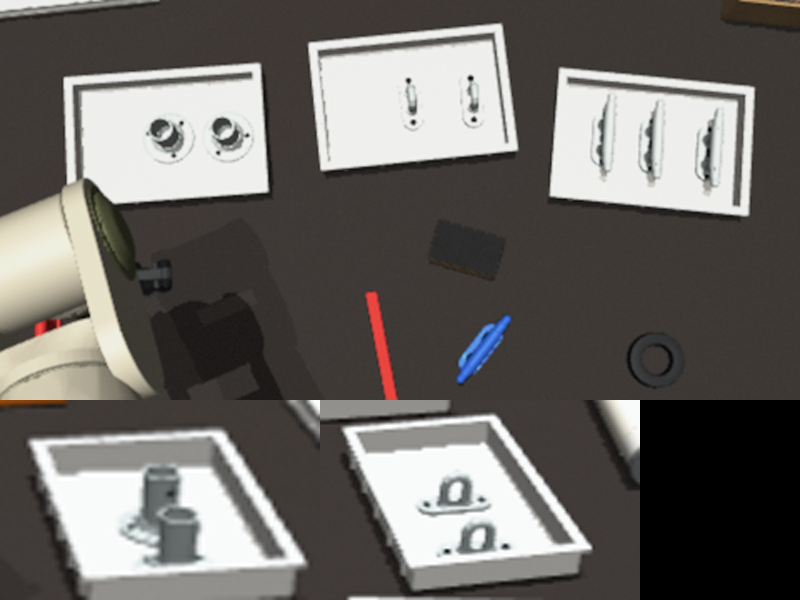

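All four fittings stand upright and parallel beside their kin, in composite pixels: sockets at (168,138) and (228,135), eyes at (411,103) and (472,100), cleats at (605,133), (652,140) and (711,145). The blue cleat is still in place and the arm is clear, so I'm handing in.

```bash
python3 -c "
from rig import ctrl
print(ctrl.finish_job())"
```

```text
the job is handed in; nothing more can be done
None
```

All four loose fittings are in their matching trays and the job is handed in, at about 22 s of the 104 s allowed. Each was lowered until the wrist force showed contact, then released: both cleats in the cleats tray, the pad eye in the eyes tray and the rail socket in the sockets tray.

- **Last checks:** The final top and side pictures show every fitting upright on its foot beside the one already there. The cleats and the pad eye lie parallel to theirs, and the kept fittings look unmoved. The blue cleat stayed where it was, and the arm had withdrawn from the trays. I checked the placements by eye and did not measure them again. The arm partly hid the red cleats in the last picture, but I never worked on them.
- **What went wrong or disagreed:**
  - On the first cleat the arm drifted up about 9 mm and sideways about 4 mm while the jaws closed. The bar was therefore held lower in the pads, and the cleat touched down at a tool height of 25 mm, not the 20 mm I expected. It was set down with a first touch of 17 N.
  - A side-view measurement of that same cleat failed because the arm was in the picture, so I went by the top view.

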